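# Refit the timer knob on the bag sealer and hold it pressed

### The arm

A 7-joint arm with a two-finger parallel gripper is mounted at the origin on the work surface. World frame = base frame: x ahead of the robot, y to its left, z up, the work surface at z = 0. Lengths are in m, angles in rad, forces in N, time in s.
With the tool pointing down it reaches from about 0.4 to 0.85 m from the base axis. Payload 4.4 kg.
Tool frame: the origin (TCP) lies at the very end of the fingers, on their centre line; the grasp point (between the pads) lies 19 mm behind it; z points along the fingers, x is the direction in which the jaws open and shut, and the axes are right-handed (so a half turn about z gives the same grasp; the last joint's range is limited). The gripper opens to 94 mm and grips with 3 to 60 N. Pads are 16 mm wide; open, the fingers measure 119 mm over their backs; the gripper's body (75 mm by 177 mm) begins 78 mm behind the grasp point.
Start: joints at [-1.414, 0.628, 0.038, 1.517, -0.027, 0.996, -0.02], TCP at [0.144, 0.634, 0.205] pointing down, gripper open.
Joint ranges: [-3.06, 3.06], [-0.37, 2.12], [-1.25, 1.32], [0.18, 2.47], [-1.1, 4.24], [0.23, 1.98], [-2.94, 2.94]. Speed limits (rad/s): [2.57, 2.57, 3.14, 3.14, 3.14, 3.14, 3.14].

### API

Orientations are given as a rotation vector (axis times angle).
In Python, from workcell import manip gives the robot as it stands.
- The arm moves only by the tool play_rows, never from a script. Its argument "motion" is a list of rows, each a list of 7 numbers: the opening in per cent of the stroke, from 0 (shut) to 100 (fully open), then the shift along the tool's x, y, z in m, then the turn, a rotation vector about the tool's x, y, z in rad. In form: [[grip, dx, dy, dz, ax, ay, az], ...]. A call has 1 to 10 rows; each row shifts and turns the pose as measured when the row begins, along the tool's axes as they then stand; what a row does not reach is not made up. A row lasts 1/12 s, in which the tool goes at most 41.7 mm and 7.16 degrees, less where a joint would pass 70% of its speed; a pose out of reach is approached as far as the arm can. A call with a gripper value outside its range is refused whole. The fingers move at their own pace and stop on an object; the grip force is fixed at half the most. Time passes only in rows, so rows that do not move let the fingers close. It gives the time, the measured TCP pose, the force and the opening at its end, in the units of the state.
- manip.observe(): the state, without advancing time (a new reading comes with each control period).
- manip.capture(name): name is "scene" or "side" or "wrist"; returns the picture (384x512x3 uint8, red, green, blue); there is no depth.
- manip.get_calibration(name): a dict with "K" (3x3 intrinsics, pixels), "k1" (the pictures are not rectified: a ray, as slopes to the right and down, at radius r is drawn at 1 + k1 r^2 times it, then the intrinsics apply), "R" (3x3) and "t" (3): a world point X has camera coordinates R X + t; the wrist camera has in their place "mount" (4x4, takes a point from camera to tool coordinates, whose origin is the TCP and whose axes are the tool frame's). Camera axes: x right, y down, z forward; pixel columns grow to the right and rows downward; lengths in m; the calibration is good to about 2 mm. A picture is of the moment at which its call begins: read the wrist's pose just before it. get_calibration takes no time and is no camera call.
- manip.finish_job(): hands the job in, once; it reports no verdict.
The state is a dict: "clock": time; "joints": joint angles; "joint_vel": joint speeds; "joint_efforts": joint torques, N m; "position": TCP position; "ee_rot": TCP orientation; "ft_force": force on the tool from outside, world axes, zero at the start; "wrist_torque": the same for the moment, N m; "opening": opening from 0.0 (shut) to 1.0 (fully open).
Only numpy, scipy, OpenCV 4.12 (cv2) and the standard library are available. Lean on these libraries where they do the work, as an engineer would, in place of code of your own. Each camera call takes 0.05 s, during which the arm holds its last target. There are 200 camera calls.

### The job

The black timer knob has come off the bag sealer. Pick it up, turn it so that its D-shaped bore matches the brass D-shaft on the sealer, slip it on until you feel it bottom on the shaft, then push knob and shaft down together against the spring as far as they go. Finish while still holding the knob pressed fully down with the gripper (a colleague will tighten it), and leave everything else on the table where it is.

Things in the scene. Friction and masses are not known exactly. Their poses are not given: they have to be found in the camera images.
- knob: Loose black bar knob, an upright block 50 mm long (its x), 28 mm wide (its y), 42 mm high, about 60 g, standing bore down on the table. Origin: centre of its underside (the bore's mouth), z up. A white line on its top runs from the centre to the +x end and down that end. Grip across the 28 mm: the long sides are plain and parallel over the full height.
- knob_seat (a point): Centre of the closed end of the knob's bore, 20 mm above its underside; axes as the knob's. The bore is D-shaped, 20.4 mm in diameter, on the knob's axis, its flat 3.2 mm from the axis on the +x side (the white line's). Fully on the shaft, this point meets shaft_tip.
- knob_mark (a point): Outer end of the white line on the top of the knob: 25 mm from the axis along the knob's +x, 42 mm above its underside.
- shaft_tip (a point): Centre of the top of the upright brass D-shaft on the sealer, 36 mm above the control box, 106 mm above the table; z up, x towards the shaft's flat (the white line on the black disc at its foot points there too). 18 mm in diameter, flat 2 mm from the axis, top edge bevelled 1.5 mm. The knob has 1.2 mm clearance all round (about 0.13 rad) and goes on one way round only.
- shaft (a joint): How far the shaft is pressed down, m: 0 up, 0.008 fully down on its hard stop (the seated knob's underside is then 8 mm above the control box). A spring returns it: about 4 N starts it moving and 12 N brings it fully down.
- dial (a joint): Turn of the shaft together with its black 52 mm dial disc about the vertical, rad, counterclockwise positive; very stiff (0.3 N m of friction), stays where it is, from -0.8 to 0.8; 0 is along the sealer's x. The disc is 3 mm thick, lies on the control box, and does not go down with the shaft.
- sealer: White bag sealer, fixed to the table. Origin: centre under it at table height; y along its length, 0.39 m in all. The control box (140 mm in x, 150 mm in y, top 70 mm above the table) is centred at y = -0.11, and the shaft stands at x 0, y -0.11. The jaw with its raised blue arm and black handle runs from y = -0.03 to +0.29, the arm rising to about 130 mm at its far end.
- tape: Bystander: roll of brown tape standing on its flat side, 90 mm across, 45 mm high. Origin: centre of the underside.
- cup: Bystander: white tea cup, 72 mm across, 60 mm high. Origin: centre of the underside.
- mug: Bystander: blue mug, 82 mm across plus handle (its +y), 90 mm high. Origin: centre of the underside.
- bowl: Bystander: green bowl, 120 mm across, 50 mm high. Origin: centre of the underside.
- gift_box: Bystander: cream gift box, 100 x 160 x 70 mm. Origin: centre of the underside.
- caddy: Bystander: pink tea caddy (round tin), 70 mm across, 90 mm high. Origin: centre of the underside.
- screwdriver: Bystander: screwdriver lying on the table in front of the sealer, 170 mm long along its x.
Things that resemble listed ones, but are neither listed nor needed, are in the scene too. Leave any purple look-alike of the knob alone.

How it is judged:
By the outcome, as a careful person would: the job done as asked, in the order asked, and still so for the second after the job is handed in, while the arm keeps its last pose, push and grip.
It also fails if it takes over 48 s, if anything falls off the work surface, if the arm or the gripper's body presses on something with over 40 N, if the wrist force passes 120 N, or if a joint passes its speed limit or range.

## Working session

There is one attempt and no reset: what is moved stays moved. The work goes in short steps, Python scripts to look and compute and a tool call to move; the robot and the scene stay as the last step left them, time stands still between calls to the robot, and variables do not carry over. Pictures are saved under pics/ and viewed, about 8 in all and at most 12, crops included, and the job is handed in when it is done.

Besides the shell and the picture viewer there is one more tool, called after "Request:" as name([rows], argument=value, ...), one row to a line, values as JSON. play_rows: Moves the arm, as the interface text tells. Its arguments: {"type":"object","properties":{"motion":{"type":"array","items":{"type":"array","items":{"type":"number"}}}},"required":["motion"]}

```bash
mkdir -p pics && ls
python3 - <<'E'
from workcell import manip
import cv2,numpy as np
for n in ["scene","side"]:
    im=manip.capture(n); cv2.imwrite(f"pics/{n}0.png",im[:,:,::-1])
    print(n,{k:np.round(v,4).tolist() for k,v in manip.get_calibration(n).items()})
print({k:np.round(v,4).tolist() for k,v in manip.get_calibration("wrist").items()})
print(manip.observe())
E
```

```text
pics
scene {'K': [[471.7604, 0.0, 251.1287], [0.0, 471.7604, 196.7259], [0.0, 0.0, 1.0]], 'k1': -0.1604, 'R': [[0.1191, 0.9928, 0.0133], [0.74, -0.0798, -0.6678], [-0.662, 0.0894, -0.7442]], 't': [0.0186, -0.3463, 1.8535]}
side {'K': [[486.7065, 0.0, 253.8439], [0.0, 486.7065, 190.8716], [0.0, 0.0, 1.0]], 'k1': -0.1148, 'R': [[0.9943, -0.1065, -0.0065], [-0.0771, -0.6753, -0.7335], [0.0738, 0.7298, -0.6796]], 't': [-0.5592, 0.0732, 1.5327]}
{'K': [[333.205, 0.0, 258.8731], [0.0, 333.205, 194.0337], [0.0, 0.0, 1.0]], 'k1': -0.0224, 'mount': [[1.0, 0.0003, -0.0011, 0.0009], [0.0, 0.9616, 0.2743, -0.0804], [0.0011, -0.2743, 0.9616, -0.1793], [0.0, 0.0, 0.0, 1.0]]}
{'clock': 0.1, 'joints': array([-1.41377442,  0.62922304,  0.03842047,  1.5182655 , -0.02696228,
        0.99632971, -0.01996578]), 'joint_vel': array([-9.91714982e-04, -1.35522606e-03, -2.60773823e-05, -3.77008193e-03,
       -9.70247600e-04, -5.91460667e-04,  6.66581949e-04]), 'joint_efforts': array([ 2.79159547e-03, -5.50796270e+01,  1.14718515e+00, -1.87119305e+01,
       -5.21984801e-02,  1.91577128e-02,  5.93359891e-05]), 'position': array([0.1434717 , 0.63334249, 0.20466629]), 'ee_rot': array([ 2.45372365e+00,  1.96009726e+00, -2.06304039e-03]), 'ft_force': array([ 0.10406536, -0.34667722, -0.63247863]), 'wrist_torque': array([-0.06310092, -0.00993516, -0.00726738]), 'opening': 1.000310945242609}
```

Run:
```python
import cv2,numpy as np
a=cv2.imread("pics/scene0.png");b=cv2.imread("pics/side0.png")
cv2.imwrite("pics/scene0b.png",cv2.resize(a,(800,600),interpolation=cv2.INTER_CUBIC))
cv2.imwrite("pics/side0b.png",cv2.resize(b,(800,600),interpolation=cv2.INTER_CUBIC))
```

```text
(no output)
```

View pics/scene0b.png

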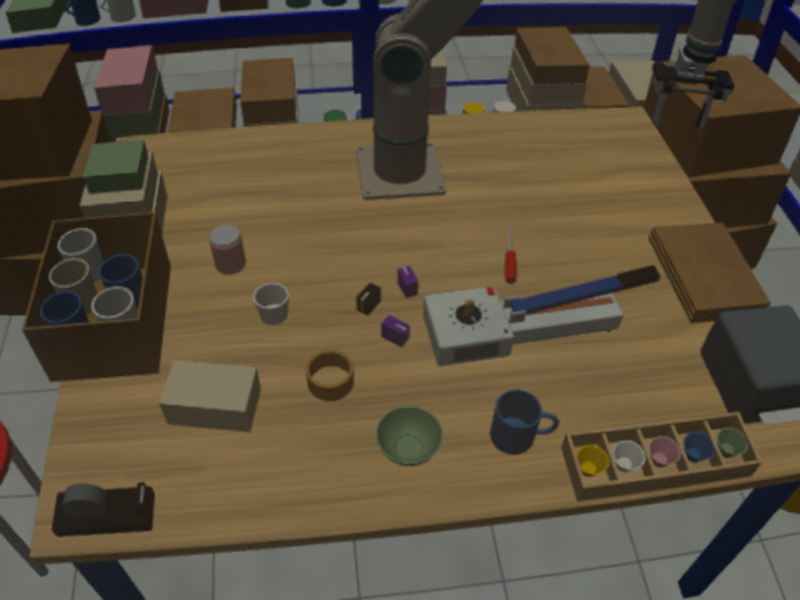

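View pics/side0b.png

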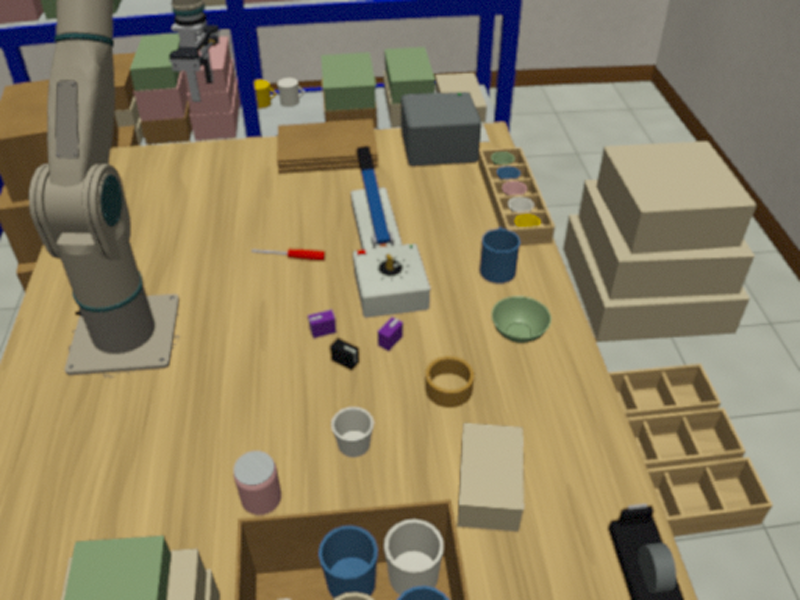

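Candidates, in the 800x600 views: the black block at scene (369,298) / side (345,353), and two purple look-alikes at scene (408,281) and (396,331). I choose the black one. The shaft is at scene (469,312) / side (389,265). Next I'll measure both and check a close crop.

```bash
cat > h.py <<'E'
import numpy as np,cv2
from workcell import manip
from scipy.spatial.transform import Rotation as Ro
def cam(n,st=None):
    c=manip.get_calibration(n); K=np.array(c["K"]); k1=c["k1"]
    if n=="wrist":
        T=np.eye(4);T[:3,:3]=Ro.from_rotvec(st["ee_rot"]).as_matrix();T[:3,3]=st["position"]
        M=np.linalg.inv(T@np.array(c["mount"])); R,t=M[:3,:3],M[:3,3]
    else: R,t=np.array(c["R"]),np.array(c["t"])
    return K,np.array([k1,0,0,0,0.]),R,t
def ray(C,px):
    K,d,R,t=C; u=cv2.undistortPoints(np.array([[px]],float),K,d)[0,0]
    return -R.T@t, R.T@np.array([u[0],u[1],1.])
def atz(C,px,z):
    o,v=ray(C,px); return o+v*(z-o[2])/v[2]
def proj(C,P):
    K,d,R,t=C; return cv2.projectPoints(np.array(P,float).reshape(-1,3),cv2.Rodrigues(R)[0],t,K,d)[0][:,0]
def tri(rs):
    A=np.zeros((3,3));b=np.zeros(3)
    for o,v in rs:
        v=v/np.linalg.norm(v);P=np.eye(3)-np.outer(v,v);A+=P;b+=P@o
    return np.linalg.solve(A,b)
E
python3 - <<'E'
from h import *
S=cam("scene");D=cam("side")
f=.64
for n,a,b,z in [("knob",(369,298),(345,353),.021),("tip",(469,304),(389,258),.106),("p1",(408,281),(321,323),.021),("p2",(396,331),(390,334),.021)]:
    a=np.array(a)*f;b=np.array(b)*f
    print(n,atz(S,a,z).round(3),atz(D,b,z).round(3),tri([ray(S,a),ray(D,b)]).round(3))
a=cv2.imread("pics/scene0.png");b=cv2.imread("pics/side0.png")
c=lambda im,x,y,w,h:cv2.resize(im[y:y+h,x:x+w],(400,300),interpolation=cv2.INTER_CUBIC)
g=np.vstack([np.hstack([c(a,208,168,64,48),c(b,196,200,64,48)]),np.hstack([c(a,262,172,80,60),c(b,216,140,80,60)])])
cv2.imwrite("pics/crop0.png",cv2.convertScaleAbs(g,alpha=1.6))
E
```

```text
knob [ 0.447 -0.122  0.021] [ 0.45  -0.122  0.021] [ 0.449 -0.122  0.022]
tip [0.561 0.06  0.106] [0.553 0.051 0.106] [0.554 0.062 0.097]
p1 [ 0.407 -0.034  0.021] [ 0.406 -0.034  0.021] [ 0.406 -0.034  0.02 ]
p2 [ 0.542 -0.077  0.021] [ 0.541 -0.081  0.021] [ 0.541 -0.077  0.018]
```

View pics/crop0.png

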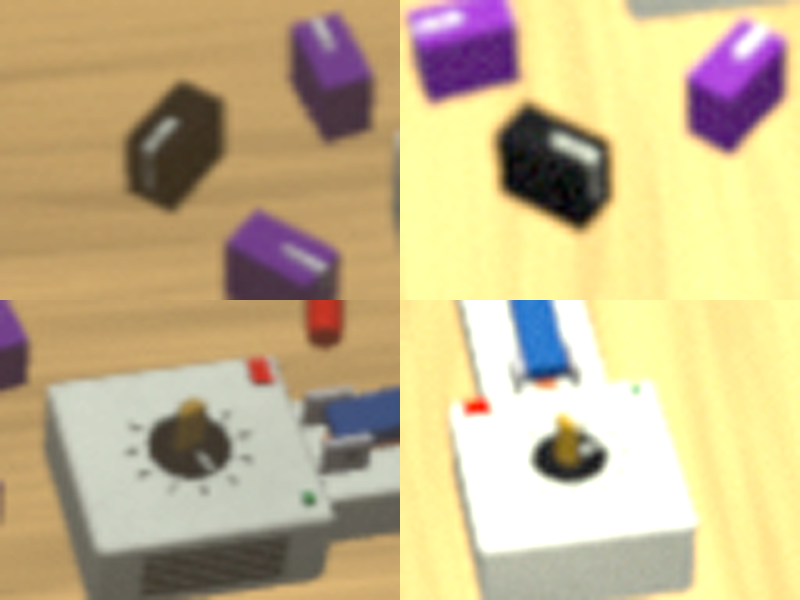

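Run:
```python
from h import *
S=cam("scene");D=cam("side")
def s(c,o,k):return np.array(o)+np.array(c)/k
def ang(a,b):d=b-a;return np.degrees(np.arctan2(d[1],d[0])).round(1)
k=6.25
a,b=[atz(S,s(c,(208,168),k),.042) for c in [(178,118),(145,152)]];print("S",a.round(3),b.round(3),ang(a,b))
a,b=[atz(D,s(c,(196,200),k),.042) for c in [(152,138),(200,157)]];print("D",a.round(3),b.round(3),ang(a,b))
k=5
sp=s((192,103),(262,172),k);dp=s((165,118),(216,140),k)
print("tip",atz(S,sp,.106),atz(D,dp,.106),tri([ray(S,sp),ray(D,dp)]))
for C,o,c,e in [(S,(262,172),(190,147),(210,168)),(D,(216,140),(170,156),(198,145))]:
    a,b=atz(C,s(c,o,k),.073),atz(C,s(e,o,k),.073);print("disc",a.round(3),b.round(3),ang(a,b))
# control box corners top (z .07)
for c in [(50,87),(275,58),(330,215),(100,252)]: print("boxS",atz(S,s(c,(262,172),5),.07).round(3))
for c in [(50,115),(250,82),(295,225),(85,260)]: print("boxD",atz(D,s(c,(216,140),5),.07).round(3))
st=manip.observe();print(Ro.from_rotvec(st["ee_rot"]).as_matrix().round(3))
```

```text
S [ 0.45  -0.121  0.042] [ 0.472 -0.14   0.042] -41.1
D [ 0.449 -0.126  0.042] [ 0.471 -0.141  0.042] -34.3
tip [0.55355761 0.06243604 0.106     ] [0.55389514 0.0582058  0.106     ] [0.55347029 0.06193432 0.10431865]
disc [0.56  0.063 0.073] [0.578 0.072 0.073] 26.4
disc [0.557 0.059 0.073] [0.576 0.068 0.073] 24.8
boxS [ 0.499 -0.014  0.07 ]
boxS [0.489 0.132 0.07 ]
boxS [0.62  0.137 0.07 ]
boxS [ 0.632 -0.004  0.07 ]
boxD [0.483 0.113 0.07 ]
boxD [0.618 0.133 0.07 ]
boxD [ 0.628 -0.012  0.07 ]
boxD [ 0.495 -0.029  0.07 ]
[[ 0.221  0.975 -0.   ]
 [ 0.975 -0.221 -0.002]
 [-0.002  0.    -1.   ]]
```

The knob's white line points about -38° from the robot's x axis at (0.450,-0.122). The shaft is at about (0.555,0.061), with its flat at about 25°. Both cameras agree, so I set out.

Request:
play_rows([
  [100, -0.026, 0.03, 0, 0, 0, 0],
  [100, -0.026, 0.03, 0, 0, 0, 0],
  [100, -0.026, 0.03, 0, 0, 0, 0],
  [100, -0.026, 0.03, 0, 0, 0, 0],
  [100, -0.026, 0.03, 0, 0, 0, 0],
  [100, -0.026, 0.03, 0, 0, 0, 0],
  [100, -0.026, 0.03, 0, 0, 0, 0],
  [100, -0.026, 0.03, 0, 0, 0, 0],
  [100, -0.026, 0.03, 0, 0, 0, 0],
  [100, -0.026, 0.03, 0, 0, 0, 0],
])

```text
clock: 0.93
position: [0.3785, 0.3087, 0.1984]
ee_rot: [-2.43, -1.984, 0.012]
ft_force: [0.3, 0.1, 0.4]
opening: 1.006
```

Request:
play_rows([
  [100, -0.038, 0.0145, -0.001, 0, 0, 0],
  [100, -0.038, 0.0145, -0.001, 0, 0, 0],
  [100, -0.038, 0.0145, -0.001, 0, 0, 0],
  [100, -0.038, 0.0145, -0.001, 0, 0, 0],
  [100, -0.038, 0.0145, -0.001, 0, 0, 0],
  [100, -0.038, 0.0145, -0.001, 0, 0, 0],
  [100, -0.038, 0.0145, -0.001, 0, 0, 0],
  [100, -0.038, 0.0145, -0.001, 0, 0, 0],
  [100, -0.038, 0.0145, -0.001, 0, 0, 0],
  [100, -0.038, 0.0145, -0.001, 0, 0, 0],
])

```text
clock: 1.77
position: [0.4451, -0.1022, 0.2074]
ee_rot: [-2.432, -1.983, 0.009]
ft_force: [0.5, 0.1, -1.2]
opening: 0.999
```

Request:
play_rows([
  [100, 0, 0, 0, 0, 0, 0.11],
  [80, 0, 0, 0, 0, 0, 0.11],
  [80, 0, 0, 0, 0, 0, 0.11],
  [80, 0, 0, 0, 0, 0, 0.11],
  [80, 0, 0, 0, 0, 0, 0],
])

```text
clock: 2.18
position: [0.4439, -0.1187, 0.2071]
ee_rot: [2.837, 1.342, -0.013]
ft_force: [0.3, 0.3, -0.3]
opening: 0.805
```

Run:
```python
from h import *
st=manip.observe();im=manip.capture("wrist");cv2.imwrite("pics/w1.png",cv2.resize(im,(800,600),interpolation=cv2.INTER_CUBIC)[:,:,::-1])
np.savez("w1.npz",position=st["position"],ee_rot=st["ee_rot"])
R=Ro.from_rotvec(st["ee_rot"]).as_matrix();print(st["position"],R.round(3),np.degrees(np.arctan2(R[1,0],R[0,0])),st["joints"].round(2))
C=cam("wrist",st);print(proj(C,[[.45,-.122,.042],[.47,-.137,.042]])/.64)
```

```text
[ 0.44391324 -0.11870947  0.20707225] [[ 0.634  0.773 -0.007]
 [ 0.773 -0.634 -0.006]
 [-0.009 -0.001 -1.   ]] 50.62790249389855 [-0.    0.37  0.27  2.03 -0.13  0.77  1.22]
[[408.20437756 288.0384047 ]
 [409.70457911 322.87181795]]
```

View pics/w1.png

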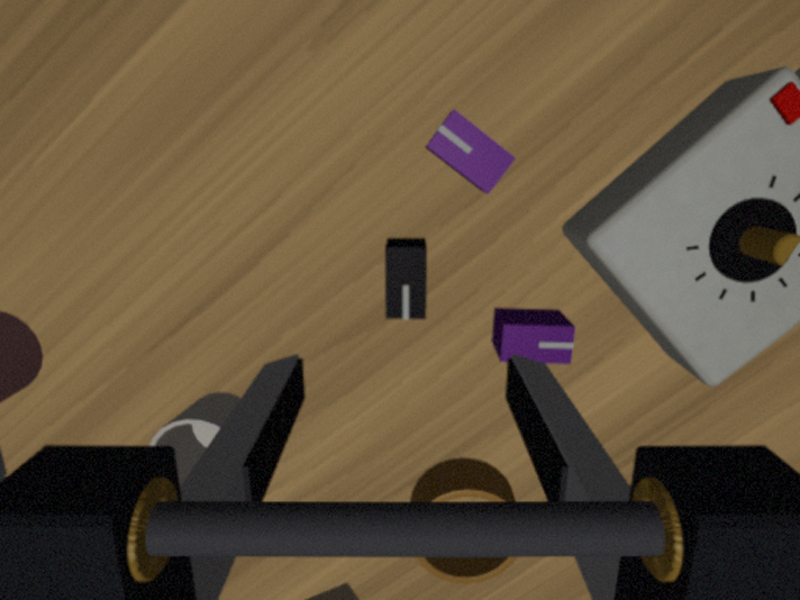

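The wrist view shows the black knob's top from (387,248) to (425,319), with the white line from (405,286) to (406,319) pointing straight down the image. The purple look-alikes are at (470,150) and (535,335). The brass tip is at (787,248).

Run:
```python
from h import *
st=dict(np.load("w1.npz"));C=cam("wrist",st)
g=lambda p,z:atz(C,np.array(p)*.64,z)
c=np.mean([g(p,.042) for p in [(387,248),(425,248),(425,319),(387,319)]],0);print("knob",c)
for a,b in [((387,248),(387,319)),((425,248),(425,319)),((405,286),(406,319))]:
    d=g(b,.042)-g(a,.042);print(np.linalg.norm(d),np.degrees(np.arctan2(d[1],d[0])))
print("tip",g((787,248),.106),"disc",g((752,240),.073))
R=Ro.from_rotvec(st["ee_rot"]).as_matrix();t=np.array([c[0],c[1],.006])
print("delta tool",R.T@(t-st["position"]))
```

```text
knob [ 0.4469477  -0.12144972  0.042     ]
0.049760792494494006 -39.89767635756071
0.04972156906325547 -38.759255339070094
0.02359787386911776 -37.672881108238435
tip [0.5509052 0.0631068 0.106    ] disc [0.55263281 0.0638738  0.073     ]
delta tool [0.00161687 0.00429471 0.20106146]
```

Request:
play_rows([
  [60, 0, 0.004, 0, 0, 0.009, 0],
  [60, 0, 0, 0.03, 0, 0, 0],
  [60, 0, 0, 0.03, 0, 0, 0],
  [60, 0, 0, 0.03, 0, 0, 0],
  [60, 0, 0, 0.03, 0, 0, 0],
  [60, 0, 0, 0, 0, 0, 0],
  [60, 0, 0, 0, 0, 0, 0],
])

```text
clock: 2.82
position: [0.4525, -0.1206, 0.0847]
ee_rot: [2.82, 1.382, 0.015]
ft_force: [0.4, 0.2, 0.9]
opening: 0.6
```

```bash
cat > d.py <<'E'
import sys
from h import *
st=manip.observe();R=Ro.from_rotvec(st["ee_rot"]).as_matrix()
x,y,z,psi=map(float,sys.argv[1:5]);p=np.radians(psi);c,s=np.cos(p),np.sin(p)
Rt=np.array([[c,s,0],[s,-c,0],[0,0,-1.]])
print("clock",st["clock"],"pos",st["position"].round(4),"psi",np.degrees(np.arctan2(R[1,0],R[0,0])).round(2),"zaxis",R[:,2].round(4),"F",st["ft_force"].round(1),"T",st["wrist_torque"].round(2),"open",round(st["opening"],3),"q",st["joints"].round(2))
print("d tool",(R.T@(np.array([x,y,z])-st["position"])).round(4),"after turn",(Rt.T@(np.array([x,y,z])-st["position"])).round(4),"turn",Ro.from_matrix(R.T@Rt).as_rotvec().round(4))
E
python3 d.py .447 -.1215 .010 50.8
```

```text
clock 2.8167 pos [ 0.4525 -0.1206  0.0847] psi 52.24 zaxis [ 0.0092  0.0029 -1.    ] F [0.4 0.2 0.9] T [-0.03  0.02 -0.03] open 0.6 q [ 0.09  0.58  0.16  2.14 -0.22  0.44  1.34]
d tool [-0.0047 -0.0042  0.0747] after turn [-0.0042 -0.0037  0.0747] turn [ 0.0054 -0.0081  0.025 ]
```

Request:
play_rows([
  [60, -0.004, -0.004, 0, 0.005, -0.008, 0.025],
  [60, 0, 0, 0.02, 0, 0, 0],
  [60, 0, 0, 0.02, 0, 0, 0],
  [60, 0, 0, 0, 0, 0, 0],
])

```text
clock: 3.15
position: [0.4508, -0.1226, 0.0497]
ee_rot: [2.833, 1.343, 0.012]
ft_force: [-0.8, 0.7, -0.5]
opening: 0.606
```

```bash
python3 d.py .447 -.1215 .010 50.8
```

```text
clock 3.15 pos [ 0.4508 -0.1226  0.0497] psi 50.74 zaxis [ 0.0094 -0.0021 -1.    ] F [-0.8  0.7 -0.5] T [-0.01  0.04  0.02] open 0.606 q [ 0.11  0.65  0.14  2.16 -0.25  0.34  1.34]
d tool [-0.0018 -0.004   0.0397] after turn [-0.0016 -0.0036  0.0397] turn [ 0.0086 -0.0043 -0.0011]
```

Request:
play_rows([
  [60, -0.002, -0.004, 0.013, 0.009, -0.004, 0],
  [60, 0, -0.001, 0.013, 0.002, 0, 0],
  [60, 0, -0.001, 0.012, 0.002, 0, 0],
  [60, 0, 0, 0, 0, 0, 0],
])

```text
clock: 3.48
position: [0.4499, -0.1215, 0.0183]
ee_rot: [2.837, 1.345, 0.011]
ft_force: [0.0, 0.0, 0.2]
opening: 0.601
```

```bash
python3 d.py .447 -.1215 .010 50.8
```

```text
clock 3.4833 pos [ 0.4499 -0.1215  0.0183] psi 50.72 zaxis [ 7.1e-03  7.0e-04 -1.0e+00] F [0.  0.  0.2] T [-0.03 -0.    0.02] open 0.601 q [ 0.13  0.71  0.11  2.17 -0.27  0.27  1.36]
d tool [-0.0019 -0.0023  0.0083] after turn [-0.0018 -0.0023  0.0083] turn [ 0.005  -0.005  -0.0013]
```

Request:
play_rows([
  [60, -0.002, -0.002, 0.006, 0.004, -0.004, 0],
  [60, 0, 0, 0, 0, 0, 0],
  [0, 0, 0, 0, 0, 0, 0],
  [0, 0, 0, 0, 0, 0, 0],
  [0, 0, 0, 0, 0, 0, 0],
  [0, 0, 0, 0, 0, 0, 0],
  [0, 0, 0, 0, 0, 0, 0],
  [0, 0, 0, 0, 0, 0, 0],
])

```text
clock: 4.15
position: [0.4512, -0.123, 0.0186]
ee_rot: [2.832, 1.343, 0.013]
ft_force: [0.0, 0.3, -1.3]
opening: 0.296
```

```bash
python3 d.py .447 -.1215 .010 50.8
```

```text
clock 4.15 pos [ 0.4512 -0.123   0.0186] psi 50.74 zaxis [ 0.0106 -0.0026 -0.9999] F [ 0.   0.3 -1.3] T [-0.03  0.04  0.02] open 0.296 q [ 0.13  0.71  0.11  2.17 -0.28  0.26  1.37]
d tool [-0.0016 -0.0043  0.0086] after turn [-0.0015 -0.0042  0.0086] turn [ 0.0098 -0.0047 -0.0011]
```

The gripper closed on 27.8 mm, which matches the knob's 28 mm width. Now I lift.

Request:
play_rows([
  [0, 0, 0, -0.02, 0, 0, 0],
  [0, 0, 0, -0.035, 0, 0, 0],
  [0, 0, 0, -0.04, 0, 0, 0],
  [0, 0, 0, -0.04, 0, 0, 0],
  [0, 0, 0, -0.03, 0, 0, 0],
  [0, 0, 0, 0, 0, 0, 0],
])

```text
clock: 4.65
position: [0.4468, -0.1224, 0.1879]
ee_rot: [2.839, 1.344, 0.002]
ft_force: [0.2, -0.2, -0.9]
opening: 0.296
```

```bash
python3 d.py .553 .062 .175 115.5
```

```text
clock 4.65 pos [ 0.4468 -0.1224  0.1879] psi 50.65 zaxis [ 0.0015 -0.     -1.    ] F [ 0.2 -0.2 -0.9] T [-0.1  -0.1  -0.04] open 0.296 q [ 0.    0.4   0.28  2.05 -0.17  0.71  1.27]
d tool [ 0.2099 -0.0348  0.0131] after turn [0.1207 0.1752 0.0129] turn [ 1.5000e-03 -1.0000e-04 -1.1318e+00]
```

Request:
play_rows([
  [0, 0.02, -0.003, 0, 0, 0, 0],
  [0, 0.035, -0.006, 0, 0, 0, 0],
  [0, 0.035, -0.006, 0, 0, 0, 0],
  [0, 0.035, -0.006, 0, 0, 0, 0],
  [0, 0.035, -0.006, 0, 0, 0, 0],
  [0, 0.03, -0.005, 0, 0, 0, 0],
  [0, 0.015, -0.003, 0, 0, 0, 0],
  [0, 0, 0, 0, 0, 0, 0],
])

```text
clock: 5.32
position: [0.552, 0.0648, 0.1849]
ee_rot: [2.844, 1.334, 0.001]
ft_force: [0.6, 1.1, -0.5]
opening: 0.291
```

Request:
play_rows([
  [0, 0, 0, 0, 0, 0, -0.113],
  [0, 0, 0, 0, 0, 0, -0.113],
  [0, 0, 0, 0, 0, 0, -0.113],
  [0, 0, 0, 0, 0, 0, -0.113],
  [0, 0, 0, 0, 0, 0, -0.113],
  [0, 0, 0, 0, 0, 0, -0.113],
  [0, 0, 0, 0, 0, 0, -0.113],
  [0, 0, 0, 0, 0, 0, -0.113],
  [0, 0, 0, 0, 0, 0, -0.113],
  [0, 0, 0, 0, 0, 0, -0.113],
])

```text
clock: 6.15
position: [0.5391, 0.0522, 0.1746]
ee_rot: [-1.618, -2.677, 0.03]
ft_force: [0.9, -0.1, -1.5]
opening: 0.293
```

```bash
python3 d.py .553 .062 .175 115.5
python3 - <<'E'
from h import *
st=manip.observe();im=manip.capture("wrist");cv2.imwrite("pics/w2.png",cv2.resize(im,(800,600),interpolation=cv2.INTER_CUBIC)[:,:,::-1])
np.savez("w2.npz",position=st["position"],ee_rot=st["ee_rot"])
E
```

```text
clock 6.15 pos [0.5391 0.0522 0.1746] psi 117.7 zaxis [-0.0219 -0.0094 -0.9997] F [ 0.9 -0.1 -1.5] T [ 0.07  0.   -0.01] open 0.293 q [-0.11  0.52 -0.07  1.83  0.05  0.81  1.85]
d tool [ 0.0023  0.0169 -0.0008] after turn [ 0.0029  0.0168 -0.0004] turn [-0.0238 -0.0015  0.0384]
```

View pics/w2.png

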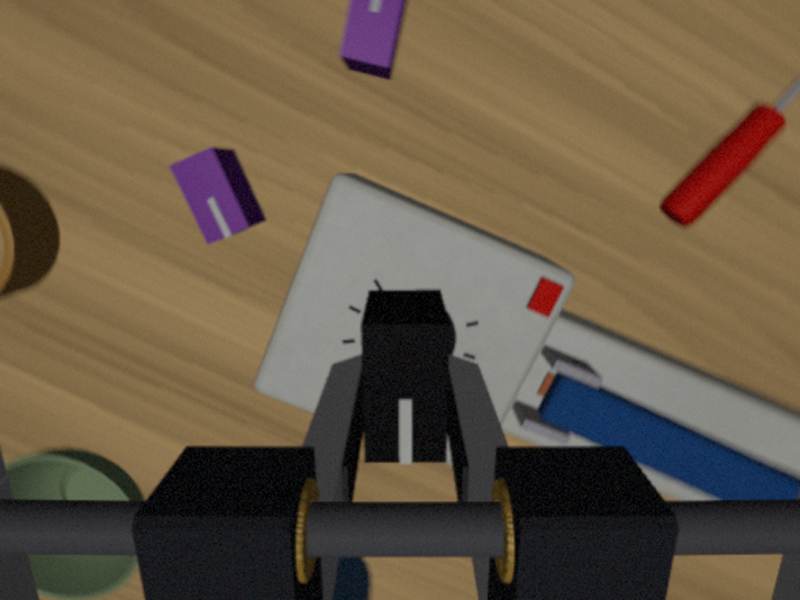

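The knob hides the shaft in this view. The knob's top spans rows 327–462 and columns 362–450, with its line vertical at column 405. I'll slide along the tool's +y so the shaft comes into view.

Request:
play_rows([
  [0, 0.003, 0.01, 0, -0.024, -0.001, 0.038],
  [0, 0, 0.025, 0, 0, 0, 0],
  [0, 0, 0.02, 0, 0, 0, 0],
  [0, 0, 0.01, 0, 0, 0, 0],
  [0, 0, 0, 0, 0, 0, 0],
  [0, 0, 0, 0, 0, 0, 0],
])

```text
clock: 6.7
position: [0.5909, 0.0736, 0.1695]
ee_rot: [-1.698, -2.634, 0.015]
ft_force: [-1.2, -0.1, -0.0]
opening: 0.294
```

```bash
python3 d.py .553 .062 .175 115.5
python3 - <<'E'
from h import *
st=manip.observe();im=manip.capture("wrist");np.savez("w3.npz",position=st["position"],ee_rot=st["ee_rot"])
cv2.imwrite("pics/w3raw.png",im[:,:,::-1])
c=im[130:310,140:380]
cv2.imwrite("pics/w3.png",cv2.convertScaleAbs(cv2.resize(c,(800,600),interpolation=cv2.INTER_CUBIC)[:,:,::-1],alpha=1.8))
E
```

```text
clock 6.7 pos [0.5909 0.0736 0.1695] psi 114.4 zaxis [-0.0115 -0.0036 -0.9999] F [-1.2 -0.1 -0. ] T [ 0.06  0.04 -0.02] open 0.294 q [-0.14  0.6  -0.05  1.7   0.04  0.86  1.79]
d tool [ 0.0051 -0.0393 -0.0051] after turn [ 0.0059 -0.0392 -0.0055] turn [-0.012  -0.0016 -0.0192]
```

View pics/w3.png

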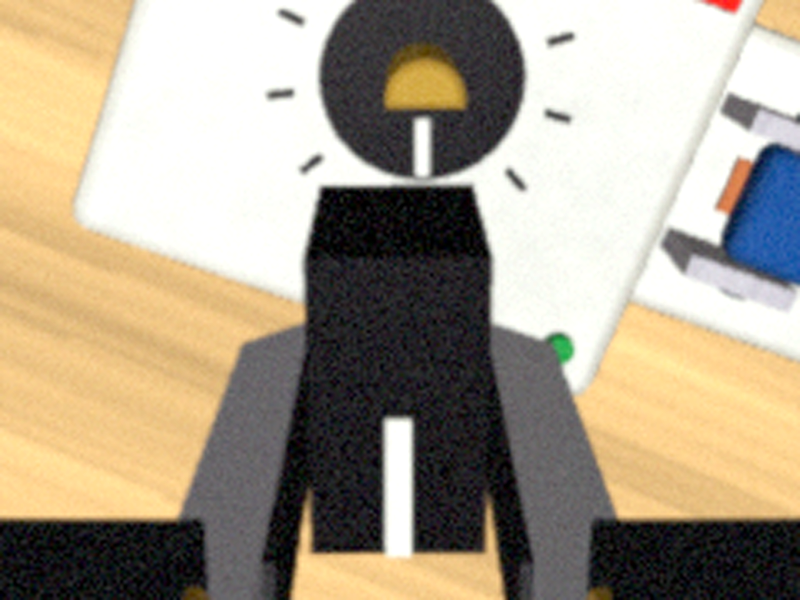

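The wrist view is clear. The disc's line (column 423) and the knob's line (column 398) are both vertical, so the two directions already agree. The shaft's flat edge is at row 109, columns 384–467. The knob's top spans roughly rows 258–552.

Run:
```python
from h import *
C3=cam("wrist",dict(position=np.zeros(3),ee_rot=np.zeros(3)))
g=lambda p,z:atz(C3,np.array([140,130])+np.array(p)*.3-.35,z)*1000
h=-.0234
print("top corners mm",[g(p,h).round(1).tolist() for p in [(306,258),(490,258),(487,552),(313,552)]])
print("line",g((398,418),h).round(1),g((398,555),h).round(1))
print("bottom far",[g(p,.0186).round(1).tolist() for p in [(321,187),(473,187)]])
st=dict(np.load("w3.npz"));zt=st["position"][2]-.106;zd=st["position"][2]-.073
print("tipplane",zt)
for p in [(384,109),(467,109),(425,54),(425,43)]: print("D",g(p,zt).round(1))
for p in [(320,78),(525,78),(423,178),(423,117)]: print("disc",g(p,zd).round(1))
```

```text
top corners mm [[-12.7, -28.7, -23.4], [14.4, -28.8, -23.4], [15.1, 20.8, -23.4], [-12.8, 20.8, -23.4]]
line [  0.8  -2.8 -23.4] [  0.8  21.3 -23.4]
bottom far [[-13.3, -28.7, 18.6], [14.6, -28.7, 18.6]]
tipplane 0.06346994069221497
D [ -2.3 -35.   63.5]
D [ 16.1 -35.   63.5]
D [  6.7 -47.2  63.5]
D [  6.7 -49.5  63.5]
disc [-18.7 -36.7  96.5]
disc [ 32.5 -36.7  96.5]
disc [  7.2 -11.   96.5]
disc [  7.1 -26.9  96.5]
```

```bash
python3 - <<'E'
from h import *
st=dict(np.load("w3.npz"));R=Ro.from_rotvec(st["ee_rot"]).as_matrix()
tip=st["position"]+R@np.array([6.9,-37.3,63.5])/1000;print("tip",tip)
d=R@np.array([6.9,-36.8,96.5])/1000+st["position"];print("disc",d)
for psi in (114.4,):
    p=np.radians(psi);c,s=np.cos(p),np.sin(p);Rt=np.array([[c,s,0],[s,-c,0],[0,0,-1.]])
    print("TCP target",tip-Rt@np.array([.0008,-.0038,0]))
E
python3 d.py .5547 .062 .135 114.4
```

```text
tip [0.55331445 0.06422493 0.10643216]
disc [0.55338909 0.06431265 0.07342857]
TCP target [0.55710553 0.06506618 0.10643216]
clock 6.75 pos [0.5906 0.0734 0.1694] psi 114.4 zaxis [-0.0117 -0.0038 -0.9999] F [ 0.6  0.1 -1.1] T [ 0.01 -0.   -0.01] open 0.298 q [-0.14  0.6  -0.05  1.7   0.04  0.86  1.79]
d tool [ 0.0044 -0.037   0.0349] after turn [ 0.0045 -0.0374  0.0344] turn [-0.0122 -0.0014 -0.    ]
```

Request:
play_rows([
  [0, 0.002, -0.005, 0, -0.012, -0.001, 0],
  [0, 0.002, -0.012, 0, 0, 0, 0],
  [0, 0.002, -0.012, 0, 0, 0, 0],
  [0, 0, -0.005, 0.005, 0, 0, 0],
  [0, 0, 0, 0.01, 0, 0, 0],
  [0, 0, 0, 0.005, 0, 0, 0],
  [0, 0, 0, 0, 0, 0, 0],
])

```text
clock: 7.33
position: [0.5504, 0.0594, 0.1467]
ee_rot: [-1.712, -2.631, 0.007]
ft_force: [-1.1, -1.1, -0.3]
opening: 0.293
```

```bash
python3 d.py .5571 .0651 .130 114.4
```

```text
clock 7.3333 pos [0.5504 0.0594 0.1467] psi 113.88 zaxis [-0.0046 -0.0022 -1.    ] F [-1.1 -1.1 -0.3] T [0.01 0.07 0.03] open 0.293 q [-0.13  0.57 -0.05  1.85  0.04  0.73  1.79]
d tool [0.0025 0.0085 0.0167] after turn [0.0024 0.0085 0.0167] turn [-0.0051  0.0001 -0.0091]
```

Request:
play_rows([
  [0, 0.001, 0.004, 0, -0.005, 0, -0.009],
  [0, 0.001, 0.004, 0.003, 0, 0, 0],
  [0, 0, 0, 0, 0, 0, 0],
  [0, 0, 0, 0, 0, 0, 0],
  [0, 0, 0, 0, 0, 0, 0],
])

```text
clock: 7.75
position: [0.5592, 0.0658, 0.1422]
ee_rot: [1.7, 2.641, 0.001]
ft_force: [0.1, 0.2, -0.7]
opening: 0.297
```

```bash
python3 d.py .5571 .0651 .130 114.4
```

```text
clock 7.75 pos [0.5592 0.0658 0.1422] psi 114.47 zaxis [ 8.e-04  6.e-04 -1.e+00] F [ 0.1  0.2 -0.7] T [0.07 0.05 0.02] open 0.297 q [-0.13  0.58 -0.05  1.83  0.04  0.73  1.79]
d tool [ 0.0002 -0.0023  0.0122] after turn [ 0.0002 -0.0023  0.0122] turn [ 0.0009 -0.0002  0.0012]
```

Request:
play_rows([
  [0, 0, -0.0018, 0.004, 0, 0, 0],
  [0, 0, 0, 0.004, 0, 0, 0],
  [0, 0, 0, 0, 0, 0, 0],
  [0, 0, 0, 0, 0, 0, 0],
])

```text
clock: 8.08
position: [0.5578, 0.0652, 0.1336]
ee_rot: [1.7, 2.641, 0.002]
ft_force: [-0.7, 0.2, -0.3]
opening: 0.295
```

```bash
python3 d.py .5571 .0651 .120 114.4
```

```text
clock 8.0833 pos [0.5578 0.0652 0.1336] psi 114.48 zaxis [ 1.4e-03  7.0e-04 -1.0e+00] F [-0.7  0.2 -0.3] T [ 0.08  0.02 -0.04] open 0.295 q [-0.13  0.59 -0.05  1.84  0.04  0.71  1.79]
d tool [ 0.0002 -0.0007  0.0136] after turn [ 0.0002 -0.0006  0.0136] turn [ 0.0015 -0.      0.0014]
```

Request:
play_rows([
  [0, 0, -0.0006, 0.003, 0.001, 0, 0],
  [0, 0, 0, 0.003, 0, 0, 0],
  [0, 0, 0, 0.003, 0, 0, 0],
  [0, 0, 0, 0.003, 0, 0, 0],
  [0, 0, 0, 0, 0, 0, 0],
  [0, 0, 0, 0, 0, 0, 0],
])

```text
clock: 8.58
position: [0.5571, 0.0647, 0.1202]
ee_rot: [1.7, 2.642, 0.001]
ft_force: [0.8, 0.6, -0.1]
opening: 0.298
```

```bash
python3 d.py .5571 .0651 .1046 114.4
```

```text
clock 8.5833 pos [0.5571 0.0647 0.1202] psi 114.47 zaxis [ 4.e-04  1.e-04 -1.e+00] F [ 0.8  0.6 -0.1] T [ 0.04 -0.08  0.05] open 0.298 q [-0.13  0.61 -0.05  1.85  0.05  0.68  1.79]
d tool [0.0003 0.0001 0.0156] after turn [0.0003 0.0001 0.0156] turn [0.0004 0.     0.0012]
```

The mouth is about 4 mm below the tip height with no resistance, so it is on the shaft. I continue down to just short of bottoming.

Request:
play_rows([
  [0, 0, 0, 0.003, 0, 0, 0],
  [0, 0, 0, 0.003, 0, 0, 0],
  [0, 0, 0, 0.003, 0, 0, 0],
  [0, 0, 0, 0.002, 0, 0, 0],
  [0, 0, 0, 0, 0, 0, 0],
  [0, 0, 0, 0, 0, 0, 0],
])

```text
clock: 9.08
position: [0.5571, 0.0647, 0.108]
ee_rot: [1.7, 2.642, 0.0]
ft_force: [0.8, 0.5, -0.3]
opening: 0.297
```

```bash
python3 d.py .5571 .0651 .1046 114.4
```

```text
clock 9.0833 pos [0.5571 0.0647 0.108 ] psi 114.47 zaxis [ 2.e-04  1.e-04 -1.e+00] F [ 0.8  0.5 -0.3] T [ 0.1  -0.01 -0.02] open 0.297 q [-0.13  0.63 -0.05  1.86  0.05  0.65  1.79]
d tool [0.0003 0.0001 0.0034] after turn [0.0003 0.0001 0.0034] turn [ 0.0003 -0.      0.0012]
```

Request:
play_rows([
  [0, 0, 0, 0.001, 0, 0, 0],
  [0, 0, 0, 0.001, 0, 0, 0],
  [0, 0, 0, 0, 0, 0, 0],
])

```text
clock: 9.33
position: [0.5572, 0.0648, 0.1059]
ee_rot: [1.7, 2.641, 0.001]
ft_force: [0.7, 0.3, -0.4]
opening: 0.295
```

Request:
play_rows([
  [0, 0, 0, 0.001, 0, 0, 0],
  [0, 0, 0, 0.001, 0, 0, 0],
])

```text
clock: 9.5
position: [0.5575, 0.0648, 0.1041]
ee_rot: [1.7, 2.641, 0.001]
ft_force: [-1.1, -0.1, 3.1]
opening: 0.297
```

Request:
play_rows([
  [0, 0, 0, 0.001, 0, 0, 0],
  [0, 0, 0, 0.001, 0, 0, 0],
])

```text
clock: 9.67
position: [0.5575, 0.0648, 0.1027]
ee_rot: [1.7, 2.641, 0.001]
ft_force: [-1.3, 0.0, 4.6]
opening: 0.302
```

I felt the bottom: the force rose to 3–5 N at TCP z≈0.104, as predicted. Now I press against the spring.

Request:
play_rows([
  [0, 0, 0, 0.0015, 0, 0, 0],
  [0, 0, 0, 0.0015, 0, 0, 0],
  [0, 0, 0, 0.0015, 0, 0, 0],
])

```text
clock: 9.92
position: [0.5575, 0.0648, 0.0995]
ee_rot: [1.7, 2.64, 0.002]
ft_force: [-2.3, -0.1, 7.9]
opening: 0.298
```

Request:
play_rows([
  [0, 0, 0, 0.0015, 0, 0, 0],
  [0, 0, 0, 0.0015, 0, 0, 0],
])

```text
clock: 10.08
position: [0.5576, 0.0648, 0.0978]
ee_rot: [1.7, 2.64, 0.002]
ft_force: [-2.7, -0.7, 9.9]
opening: 0.292
```

Request:
play_rows([
  [0, 0, 0, 0.002, 0, 0, 0],
  [0, 0, 0, 0.002, 0, 0, 0],
])

```text
clock: 10.25
position: [0.5578, 0.0649, 0.096]
ee_rot: [1.7, 2.639, 0.003]
ft_force: [-5.3, -0.3, 22.1]
opening: 0.294
```

Request:
play_rows([
  [0, 0, 0, 0.002, 0, 0, 0],
  [0, 0, 0, 0.002, 0, 0, 0],
  [0, 0, 0, 0.002, 0, 0, 0],
])

```text
clock: 10.5
position: [0.5577, 0.0649, 0.0961]
ee_rot: [1.699, 2.638, 0.004]
ft_force: [-5.1, -0.1, 18.1]
opening: 0.292
```

```bash
python3 - <<'E'
from h import *
st=manip.observe();im=manip.capture("wrist");a=manip.capture("scene");b=manip.capture("side")
for i in range(6): manip.capture("side");s=manip.observe();print(s["clock"],s["position"].round(4),s["ft_force"].round(1),s["opening"])
c=lambda im,x,y,w,h:cv2.resize(im[y:y+h,x:x+w],(400,300),interpolation=cv2.INTER_CUBIC)
g=np.vstack([np.hstack([c(im,140,130,240,180),c(a,250,150,100,75)]),np.hstack([c(b,200,120,100,75),c(a,190,130,220,165)])])
cv2.imwrite("pics/end.png",cv2.convertScaleAbs(g[:,:,::-1],alpha=1.6))
E
python3 d.py .5571 .0651 .0966 114.4
```

```text
10.7 [0.5577 0.0649 0.096 ] [-4.9 -0.4 18.9] 0.3016879772392036
10.75 [0.5577 0.0648 0.096 ] [-4.6 -0.6 18.5] 0.295453354756027
10.8 [0.5577 0.0648 0.096 ] [-4.6 -1.  19.2] 0.2973295858544723
10.85 [0.5577 0.0648 0.096 ] [-5.2 -1.4 18.6] 0.2921325598650743
10.9 [0.5577 0.0648 0.096 ] [-4.6 -0.2 18.6] 0.2928659868656495
10.95 [0.5578 0.0649 0.096 ] [-5.3 -1.2 19. ] 0.30128147830715274
clock 10.95 pos [0.5578 0.0649 0.096 ] psi 114.41 zaxis [ 4.8e-03  2.0e-04 -1.0e+00] F [-5.3 -1.2 19. ] T [-0.11  1.35 -0.03] open 0.301 q [-0.14  0.65 -0.05  1.87  0.05  0.62  1.78]
d tool [ 0.0005 -0.0005 -0.0006] after turn [ 0.0005 -0.0005 -0.0006] turn [0.0045 0.0018 0.0002]
```

View pics/end.png

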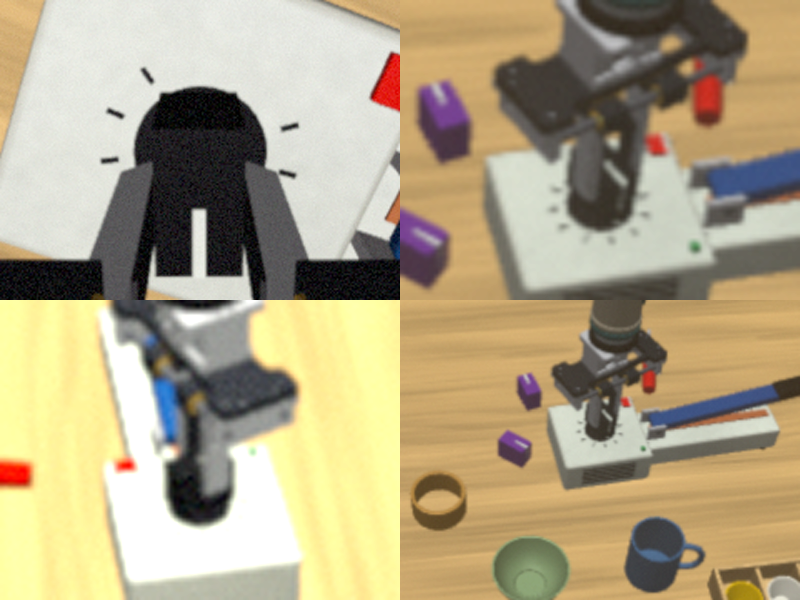

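The final view shows the knob on the shaft. Its near edge (row 552 at full crop scale) and its line (rows 416–555) sit where they did before pressing, so it has not slipped in the grip. The purple blocks, tape, bowl and mug are in place. The push is steady at about 19 N, above the 12 N needed, so I hand in.

```bash
python3 -c "
from workcell import manip
print(manip.finish_job())"
```

```text
the job is handed in; nothing more can be done
None
```

The knob is on the shaft and held pressed fully down, and I handed the job in at about 11 s of the 48 s allowed. No verdict was reported.

- **What I did:** I picked up the black knob across its 28 mm sides and turned it about 64° to match the shaft's flat. It slid on with no resistance. It bottomed at TCP z≈0.104 m, where the force rose to 3–5 N, and I then pressed knob and shaft down about 8 mm to the hard stop.
- **Hold:** the arm holds at TCP z=0.096 m with a steady push of about 19 N, above the 12 N needed. The gripper opening is about 28 mm.
- **Slip:** the wrist view showed the knob unmoved in the grip.
- **Height:** this puts the knob's underside about 7.4 mm above the control box, against 8 mm nominal. That is within the 2 mm calibration error.
- **Other objects:** the two purple look-alikes, tape, bowl and mug looked undisturbed in the last picture. The cup, gift box and caddy were outside that crop, and the arm never went near them.

Three small things did not go exactly as planned:
- The grasp was about 9 mm higher than I aimed for, because joint 6 was close to its range limit (it stayed within it).
- The grasp was also about 4 mm off centre along the knob.
- The final press carries a side force of about 5 N.

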